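# Index the stamping head four clicks on and lock it

## Robot

A 6-joint arm with a two-finger parallel gripper is mounted at the origin on the work surface; the furniture and walls round the work are solid. World frame = base frame: x ahead of the robot, y to its left, z up, the work surface at z = 0. Lengths are in m, angles in rad, forces in N, time in s.
With the tool pointing down it reaches from about 0.325 to 0.9 m from the base axis. Payload 6.1 kg.
Tool frame: the origin (TCP) lies at the centre of the arm's flange, where the gripper is bolted on; the fingertips stand bot.tip_reach ahead of it and the grasp point (between the pads) lies 164 mm ahead of it (bot.tip_reach is the distance from the TCP to the fingertips, in m); z points along the fingers, y is the line along which they close (so a half turn about z gives the same grasp; the last joint's range is limited). The gripper opens to 87 mm and grips with 3 to 60 N. Pads are 19 mm wide; open, the fingers measure 117 mm over their backs; the gripper's body (75 mm by 190 mm) begins 51 mm behind the grasp point.
Start: joints at [-1.396, 0.22, 1.526, -0, 1.395, -0.126], TCP at [0.185, -0.597, 0.405] pointing down, gripper open.
Joint ranges: [-2.98, 2.98], [-0.91, 2.08], [0.09, 2.57], [-1.24, 4.39], [0.2, 2.65], [-2.68, 2.68]. Speed limits (rad/s): [2.57, 2.57, 3.01, 3.14, 3.14, 3.14].

## Interface

Orientations are given as a unit quaternion [x, y, z, w].
In Python, from workcell import bot gives the robot as it stands. The module is installed in compiled form; this text tells all that it offers.
- The arm moves only by the tool move_arm, never from a script. Its arguments are lists of equal length, an entry for each row: "xyz": the shift along the tool's x, y, z in cm, a list of three; "turn": the turn about the tool's z in rad; "hand": the gripper's target within -1 to 1 (shut at 1, half-way at 0, fully open at -1). In form: {"xyz": [[x, y, z], ...], "turn": [turn, ...], "hand": [hand, ...]}. A call has 1 to 5 rows; each row is the pose to reach, as a shift and turn from the pose commanded when the call began, along the tool's axes at that moment; what a row does not reach only later rows make up. A row lasts 1/10 s, in which the tool goes at most 50 mm and 8.59 degrees, less where a joint would pass 70% of its speed; a pose out of reach is approached as far as the arm can. A call with a gripper value outside its range is refused whole. The fingers move at their own pace and stop on an object; the grip force is fixed at half the most. Time passes only in rows, so rows that repeat a pose let the fingers close. It gives the time, the measured TCP pose, the force, the opening and the grip force at its end, in the units of the state.
- bot.state(): the state, without advancing time (a new reading comes with each control period).
- bot.read_camera(name): name is "scene" or "top" or "wrist"; returns (picture, depth): 480x640x3 uint8, blue, green, red; 480x640 float32, m along the optical axis (not along the pixel's ray), 0 where there is no reading.
- bot.camera_info(name): a dict with "fx", "fy", "cx", "cy" (pixels), "D" ([k1, k2, p1, p2, k3] as OpenCV has them; the pictures are not rectified), "position" and "orientation" of the camera in the world. Camera axes: x right, y down, z forward; pixel columns grow to the right and rows downward; lengths in m; the calibration is good to about 2 mm. A picture is of the moment at which its call begins: read the wrist's pose just before it. camera_info takes no time and is no camera call; for the wrist camera it gives the pose at the moment of the call.
- bot.finish_job(): hands the job in; it is judged then, once.
Trained networks look in the newest picture that a camera, given by its name, has taken for a name from the list of things; names that differ only in an ending like _2 or _b are one class to them, and where a whole thing is asked for, a point or a joint stands for the part that bears it (a point fixed in the world has none). Each returns a list of dicts, best first, with "confidence" (0 to 1); they miss things now and then, are a little off and sometimes report something else, mostly with a low value. They report only what shows in the picture. A call takes as long as a camera call.
- bot.silhouettes(camera, query): "pixels" (480x640 bool, what is visible of it) and "xy" ([column, row] in pixels, amid what is visible of it).
The state is a dict: "time": time; "joints": joint angles; "qvel": joint speeds; "joint_efforts": joint torques, N m; "tcp_pos": TCP position; "eef_rot": TCP orientation; "ft_force": force on the tool from outside, world axes, zero at the start; "torque": the same for the moment, N m; "finger_gap": finger opening in m; "gripper_force": force on a finger pad.
Only numpy, scipy, OpenCV 4.12 (cv2) and the standard library are available. Lean on these libraries where they do the work, as an engineer would, in place of code of your own. Each camera call takes 0.05 s, during which the arm holds its last target. There are 200 camera calls.

## Task

The next mark on the brass pendant belongs four dots further round: with a fingertip on the dial's pegs, turn the index head's dial clockwise (seen from above) by exactly four clicks from where it stands, stopping in the fourth click and never running past it. Then push the peg of the lock lever in towards the dial until the lever is fully home between two teeth, and move the hand away. Only push with the fingers - pinch and force nothing, and leave the stamp block, the loose punch and the pliers where they are.

Things in the scene. Friction and masses are not known exactly. Their poses are not given: they have to be found in the camera images.
- index_base: green cast base of the stamping index head, bolted down, about 200x215x12 mm; origin under the dial's vertical axis, at table height; z up. The arm of the punch guide comes in over the dial from +x (22 mm wide, 71-82 mm high, its steel bush up to 88 mm); spring detent at -y, lock lever along the +y side. The -x side is open.
- dial (a joint): steel dial in the base, 137 mm across its 24 rounded teeth, top 32 mm high, one click per tooth, 0.2618 rad. The value grows clockwise seen from above; it rests at whole clicks. Six upright finger pegs (12 mm thick, 32 to 64 mm high) stand on it 60 deg apart, 54 mm from the axis. A click needs about 7 N on a peg; past half way the dial snaps on into the next click by itself.
- red_peg (a point): centre of the one red finger peg, 48 mm high, 54 mm from the dial's axis; the five other pegs are black. With the dial at 0 it stands on the -x side of the axis in the base's frame. The work plate inside the pegs, with the pendant (24 dots, one per click), is 64 mm across and 42 mm high, screw heads 44 mm.
- lock_lever (a joint): steel lever along the +y side of the base, turning about an upright pivot at (44, 68) mm in the base's frame: 0 = swung out, open; 0.28 = stop, its nose fully between two teeth. It enters only with the dial at a whole click. About 0.5 N at the peg moves it and it stays where it is left.
- lock_peg (a point): centre of the lever's black upright peg (16 mm thick, 30 to 62 mm high; centre 46 mm high), 120 mm from the pivot. In the base's frame it stands at about (-66, 116) mm when open and at (-75, 84) mm when locked: push it towards -y from its outer side.
- stamp_block: red block of steel stamps, 37x74x49 mm, loose, at the -y side of the head; origin under its centre. Leave alone.
- punch: loose steel punch lying on the table, 8x67x8 mm, long along its y, near the -y side of the head; origin under its centre. Leave alone.
- hole_pliers: loose hole-punch pliers, one mint and one grey handle, 40x168x12 mm, long along its y, lying in front (-x) of the head; origin under its centre. Leave alone.

How it is judged:
On the way:
1. the dial rests in the fourth click clockwise of where it stood, with the lock still open (distance of red_peg from where it was at the start of the episode between 0.049 and 0.0588 m and value of joint dial above 0.92 rad and value of joint lock_lever below 0.1 rad), for 0.3 s.
At the end, for the whole second after the job is handed in: the dial rests exactly four clicks clockwise of its start (within 0.4 click), the lock lever is home (above 0.245 of 0.28 rad), and stamp block, punch and pliers lie within 10 mm of where they were (distance of red_peg from where it was at the start of the episode between 0.049 and 0.0588 m and value of joint dial above 0.92 rad and value of joint lock_lever above 0.245 rad and distance of each of stamp_block, punch, hole_pliers from where it was at the start of the episode below 0.01 m); the robot touches nothing.
It fails at once if the dial runs past the fourth click (more than 4.65 clicks from its start, either way) (distance of red_peg from where it was at the start of the episode above 0.0618 m).
It fails at once if the dial is pinched or forced (the fingers press it with more than 35 N) (contact force between the fingers and dial above 35 N).
It fails at once if the lock lever is pinched or forced (the fingers press it with more than 35 N) (contact force between the fingers and lock_lever above 35 N).
It fails at once if the stamp block, the punch or the pliers are lifted or shifted by more than 10 mm (distance of any of stamp_block, punch, hole_pliers from where it was at the start of the episode above 0.01 m).
It also fails if it takes over 62 s, if anything falls off the work surface, if the arm or the gripper's body presses on something with over 40 N, if the wrist force passes 120 N, or if a joint passes its speed limit or range.

## Working session

There is one attempt and no reset: what is moved stays moved. The work goes in short steps, Python scripts to look and compute and a tool call to move; the robot and the scene stay as the last step left them, time stands still between calls to the robot, and variables do not carry over. Pictures are saved under pics/ and viewed, at most 10 in all, crops included, and the job is handed in when it is done.

Besides the shell and the picture viewer there is one more tool, called after "Call:" as name(argument=value, ...), one argument or row to a line, values as JSON. move_arm: Moves the arm, as the interface text tells. Its arguments: {"type":"object","properties":{"xyz":{"type":"array","items":{"type":"array","items":{"type":"number"}}},"turn":{"type":"array","items":{"type":"number"}},"hand":{"type":"array","items":{"type":"number"}}},"required":["xyz","turn","hand"]}

```bash
mkdir -p pics
cat > h.py <<'E'
import numpy as np,cv2
from scipy.spatial.transform import Rotation as R
from workcell import bot
def pts(info,depth,mask):
    v,u=np.nonzero(mask&(depth>0)); d=depth[v,u]
    K=np.array([[info['fx'],0,info['cx']],[0,info['fy'],info['cy']],[0,0,1]])
    n=cv2.undistortPoints(np.stack([u,v],1).astype(float)[:,None],K,np.array(info['D']))[:,0]
    P=np.c_[n*d[:,None],d]
    return R.from_quat(info['orientation']).apply(P)+info['position']
E
python3 - <<'E'
from h import *
s=bot.state(); print(s['tcp_pos'],s['eef_rot'],bot.tip_reach,s['finger_gap'],s['time'])
for c in ['top','scene']:
    im,d=bot.read_camera(c); i=bot.camera_info(c); print(c,i['position'])
    cv2.imwrite(f'pics/{c}.png',im)
    for n in ['index_base','dial','red_peg','lock_peg','lock_lever','stamp_block','punch','hole_pliers']:
        for r in bot.silhouettes(c,n)[:2]:
            m=r['pixels']; p=pts(i,d,m)
            print(n,round(r['confidence'],2),np.round(r['xy']),m.sum(),np.median(p,0).round(3),p.min(0).round(3),p.max(0).round(3)) if len(p) else 0
E
```

```text
[ 0.18513684 -0.59665724  0.4036021 ] [ 9.88706456e-01  1.49861682e-01 -2.13525919e-05 -1.00928350e-03] 0.1822 0.08721713724236313 0.0
top [ 0.42547981 -0.00646515  1.05389517]
index_base 0.69 [271. 249.] 8286 [0.56  0.071 0.03 ] [ 0.476 -0.049 -0.005] [0.676 0.199 0.095]
dial 0.79 [268. 254.] 3655 [0.553 0.071 0.032] [0.493 0.009 0.007] [0.624 0.142 0.069]
red_peg 0.57 [269. 255.] 3627 [0.554 0.071 0.032] [0.493 0.007 0.008] [0.624 0.138 0.069]
lock_peg 0.69 [213. 254.] 494 [0.554 0.172 0.03 ] [ 0.49   0.133 -0.003] [0.611 0.199 0.064]
lock_lever 0.62 [214. 255.] 577 [0.552 0.173 0.03 ] [ 0.49   0.131 -0.005] [0.612 0.212 0.064]
stamp_block 0.64 [382. 247.] 837 [ 0.576 -0.132  0.034] [ 0.547 -0.174 -0.003] [ 0.614 -0.095  0.052]
punch 0.59 [356. 305.] 175 [ 0.467 -0.087  0.006] [ 0.438 -0.093 -0.002] [ 0.504 -0.082  0.012]
hole_pliers 0.82 [241. 330.] 908 [0.42  0.121 0.01 ] [ 0.388  0.042 -0.003] [0.442 0.208 0.018]
scene [ 0.22112972 -0.42000231  0.71963859]
index_base 0.69 [284. 219.] 7841 [0.552 0.056 0.031] [ 0.472 -0.053 -0.004] [0.718 0.253 0.095]
index_base 0.47 [198. 250.] 835 [0.415 0.108 0.011] [ 0.385  0.038 -0.001] [0.437 0.205 0.017]
dial 0.81 [282. 214.] 3356 [0.548 0.061 0.033] [0.488 0.002 0.01 ] [0.63  0.149 0.067]
dial 0.44 [294. 310.] 225 [ 0.465 -0.091  0.008] [ 0.435 -0.095 -0.001] [ 0.5   -0.081  0.012]
red_peg 0.64 [276. 217.] 3426 [0.549 0.061 0.033] [ 0.488  0.002 -0.002] [0.646 0.166 0.082]
lock_lever 0.72 [236. 185.] 439 [0.528 0.175 0.03 ] [ 0.487  0.133 -0.001] [0.608 0.206 0.064]
stamp_block 0.98 [366. 288.] 1378 [ 0.571 -0.144  0.034] [ 0.545 -0.178 -0.002] [ 0.628 -0.091  0.052]
hole_pliers 0.82 [195. 243.] 798 [0.416 0.116 0.011] [ 0.385  0.038 -0.003] [0.437 0.205 0.017]
```

Run:
```python
from h import *
im,d=bot.read_camera('top'); i=bot.camera_info('top')
cv2.imwrite('pics/topc.png',cv2.resize(im[150:380,170:430],None,fx=2.6,fy=2.6,interpolation=cv2.INTER_CUBIC))
allm=np.zeros(d.shape,bool); allm[150:380,170:430]=1
v,u=np.nonzero(allm&(d>0)); P=pts(i,d,allm); z=P[:,2]
k=np.zeros(d.shape,np.uint8); s=(z>.05)&(z<.07); k[v[s],u[s]]=1
n,l,st,c=cv2.connectedComponentsWithStats(k)
for j in range(1,n):
    if st[j,4]>8:
        q=P[l[v,u]==j]; print(c[j].round(),st[j,4],q.mean(0).round(4),np.median(q[:,2]).round(3), im[l==j].mean(0).round())
m=bot.silhouettes('top','dial')[0]['pixels']; P=pts(i,d,m)
q=P[(abs(P[:,2]-.032)<.004)]; print(cv2.minEnclosingCircle(q[:,:2].astype(np.float32)))
```

```text
[279. 202.] 28 [0.6447 0.0561 0.0652] 0.068 [58. 69. 55.]
[262. 202.] 17 [0.6426 0.0854 0.066 ] 0.068 [46. 53. 43.]
[242. 233.] 43 [0.587  0.1191 0.0619] 0.062 [35. 35. 36.]
[295. 236.] 40 [0.5838 0.0261 0.0618] 0.062 [32. 32. 33.]
[270. 240.] 12 [0.5749 0.0695 0.0629] 0.064 [ 94. 131. 157.]
[240. 263.] 40 [0.5335 0.1205 0.0623] 0.063 [32. 31. 32.]
[293. 266.] 40 [0.53   0.0278 0.0627] 0.063 [32. 31. 32.]
[265. 280.] 40 [0.5046 0.0752 0.0619] 0.062 [ 51.  54. 181.]
[199. 283.] 70 [0.4967 0.1905 0.0601] 0.061 [36. 37. 40.]
((0.5585005879402161, 0.07323471456766129), 0.06784988194704056)
```

View pics/topc.png

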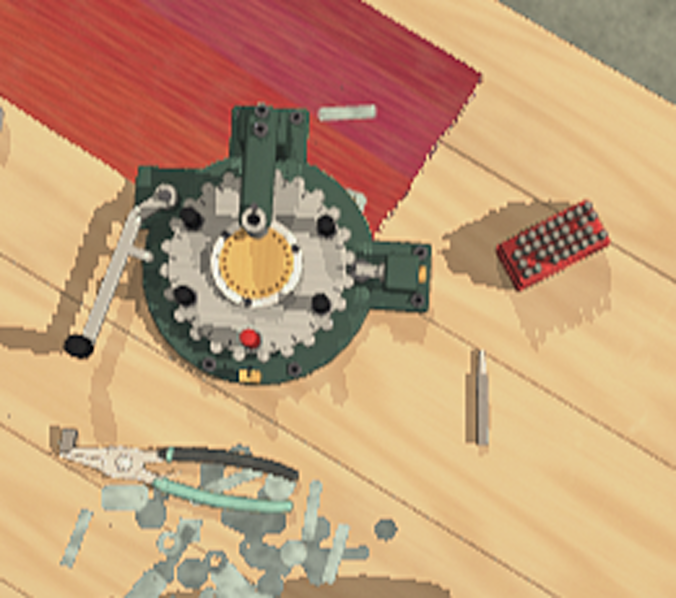

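The top view shows the red peg at (250,338) in the crop, on the robot side. The dial axis is at about (0.5586, 0.0734), the lock peg at (77,346), or world (0.497, 0.1905), and base yaw is about -2°. I'll close the fingers and go above the gap behind the red peg.

Call:
move_arm(
  xyz=[
    [50.2,-51.7,0],
    [50.2,-51.7,0],
    [50.2,-51.7,0],
    [50.2,-51.7,0],
    [50.2,-51.7,0],
  ],
  turn=[-1.793,-1.793,-1.793,-1.793,-1.793],
  hand=[1,1,1,1,1],
)

```text
time: 1.5
tcp_pos: [0.2988, -0.3722, 0.4048]
eef_rot: [0.864, 0.504, 0.0, 0.0]
ft_force: [1.8, -0.4, -0.2]
finger_gap: 0.0546
gripper_force: 0.0
```

```bash
cat >> h.py <<'E'
C=np.array([.5586,.0734])
def to(x,y,z,head):
    "shift (cm) and turn from the present pose to TCP x,y,z with tool-x heading (deg)"
    s=bot.state(); Q=R.from_quat(s['eef_rot']); M=Q.as_matrix()
    h=np.arctan2(M[1,0],M[0,0]); t=-(np.radians(head)-h); t=(t+np.pi)%(2*np.pi)-np.pi
    print('t',round(s['time'],2),'pos',s['tcp_pos'].round(4),'head',np.degrees(h).round(1),'f',np.round(s['ft_force'],1),'gap',round(s['finger_gap'],4),'q6',round(s['joints'][5],2))
    print('shift',(Q.inv().apply(np.array([x,y,z])-s['tcp_pos'])*100).round(2),'turn',round(t,3))
E
python3 -c "
from h import *
to(.5118,.0464,.36,120)"
```

```text
t 1.5 pos [ 0.2988 -0.3722  0.4048] head 60.5 f [ 1.8 -0.4 -0.2] gap 0.0546 q6 -0.55
shift [46.93 -2.06  4.48] turn -1.038
```

Call:
move_arm(
  xyz=[
    [46.9,-2.1,4.5],
    [46.9,-2.1,4.5],
    [46.9,-2.1,4.5],
    [46.9,-2.1,4.5],
    [46.9,-2.1,4.5],
  ],
  turn=[-1.038,-1.038,-1.038,-1.038,-1.038],
  hand=[1,1,1,1,1],
)

```text
time: 2.0
tcp_pos: [0.4127, -0.1508, 0.3812]
eef_rot: [0.619, 0.785, 0.0, 0.001]
ft_force: [0.4, 0.3, -0.5]
finger_gap: 0.0153
gripper_force: 0.0
```

```bash
python3 -c "
from h import *
to(.5118,.0464,.33,120)"
```

```text
t 2.0 pos [ 0.4127 -0.1508  0.3812] head 103.5 f [ 0.4  0.3 -0.5] gap 0.0153 q6 -0.77
shift [16.87 14.24  5.12] turn -0.288
```

Call:
move_arm(
  xyz=[
    [16.9,14.2,5.1],
    [16.9,14.2,5.1],
    [16.9,14.2,5.1],
    [16.9,14.2,5.1],
    [16.9,14.2,5.1],
  ],
  turn=[-0.288,-0.288,-0.288,-0.288,-0.288],
  hand=[1,1,1,1,1],
)

```text
time: 2.5
tcp_pos: [0.5126, 0.0474, 0.3291]
eef_rot: [0.501, 0.865, 0.0, -0.0]
ft_force: [-0.1, -0.1, 0.4]
finger_gap: 0.0003
gripper_force: 0.0
```

Run:
```python
from h import *
to(.5118,.0464,.27,120)
im,d=bot.read_camera('wrist'); i=bot.camera_info('wrist'); print(i['position'])
cv2.imwrite('pics/w1.png',im)
a=np.ones(d.shape,bool); v,u=np.nonzero(a&(d>0)); P=pts(i,d,a); z=P[:,2]
k=np.zeros(d.shape,np.uint8); s=(z>.056)&(z<.07); k[v[s],u[s]]=1
n,l,st,c=cv2.connectedComponentsWithStats(k)
for j in range(1,n):
    if st[j,4]>100:
        q=P[l[v,u]==j]; print(c[j].round(),st[j,4],((q.min(0)+q.max(0))/2).round(4),q.mean(0).round(4),im[l==j].mean(0).round())
```

```text
t 2.5 pos [0.5126 0.0474 0.3291] head 119.8 f [-0.1 -0.1  0.4] gap 0.0003 q6 -0.58
shift [-0.05 -0.12  5.91] turn -0.003
[0.47236009 0.1217042  0.30809314]
[418.  10.] 595 [0.4957 0.1907 0.0593] [0.4961 0.1898 0.0603] [33. 48. 73.]
[405. 155.] 357 [0.5318 0.1216 0.0604] [0.5314 0.1216 0.0622] [62. 74. 87.]
[324. 197.] 319 [0.5039 0.0762 0.0603] [0.5036 0.0765 0.0621] [ 76.  94. 232.]
[478. 202.] 349 [0.5858 0.1197 0.0604] [0.5849 0.1198 0.0618] [49. 59. 75.]
[421. 255.] 252 [0.577  0.0735 0.063 ] [0.5736 0.0754 0.0631] [ 95. 121. 143.]
[320. 278.] 200 [0.5289 0.0285 0.0603] [0.5276 0.0306 0.0614] [56. 70. 86.]
[518. 293.] 364 [0.6467 0.084  0.063 ] [0.6415 0.0854 0.0649] [40. 51. 61.]
```

View pics/w1.png

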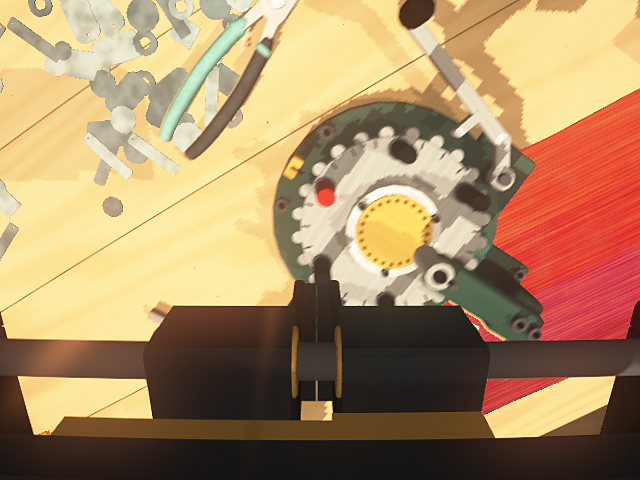

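The wrist view agrees with the top camera to about 2 mm: red peg at (324,197), closed fingers at (317,300) in the gap behind it. Descending.

Call:
move_arm(
  xyz=[
    [0,-0.1,3],
    [0,-0.1,6],
    [0,-0.1,9],
    [0,-0.1,10],
    [0,-0.1,10],
  ],
  turn=[0,0,0,0,0],
  hand=[1,1,1,1,1],
)

```text
time: 3.05
tcp_pos: [0.5103, 0.0435, 0.2285]
eef_rot: [0.503, 0.865, -0.001, -0.002]
ft_force: [0.0, -0.6, -1.1]
finger_gap: 0.0002
gripper_force: 0.0
```

Run:
```python
from h import *
to(.5118,.0464,.229,120)
for p in range(0,72,3):
    a=np.radians(p); print(p,(5.4*np.sin(a)).round(2),(5.4*(1-np.cos(a))).round(2),a.round(3),end=' | ')
```

```text
t 3.05 pos [0.5103 0.0435 0.2285] head 119.7 f [ 0.  -0.6 -1.1] gap 0.0002 q6 -0.59
shift [ 0.17  0.27 -0.05] turn -0.006
0 0.0 0.0 0.0 | 3 0.28 0.01 0.052 | 6 0.56 0.03 0.105 | 9 0.84 0.07 0.157 | 12 1.12 0.12 0.209 | 15 1.4 0.18 0.262 | 18 1.67 0.26 0.314 | 21 1.94 0.36 0.367 | 24 2.2 0.47 0.419 | 27 2.45 0.59 0.471 | 30 2.7 0.72 0.524 | 33 2.94 0.87 0.576 | 36 3.17 1.03 0.628 | 39 3.4 1.2 0.681 | 42 3.61 1.39 0.733 | 45 3.82 1.58 0.785 | 48 4.01 1.79 0.838 | 51 4.2 2.0 0.89 | 54 4.37 2.23 0.942 | 57 4.53 2.46 0.995 | 60 4.68 2.7 1.047 | 63 4.81 2.95 1.1 | 66 4.93 3.2 1.152 | 69 5.04 3.46 1.204 |
```

Call:
move_arm(
  xyz=[
    [0.5,0.25,0],
    [0.8,0.3,0],
    [1.1,0.35,0],
    [1.4,0.4,0],
    [1.6,0.45,0],
  ],
  turn=[0.05,0.1,0.15,0.21,0.26],
  hand=[1,1,1,1,1],
)

```text
time: 3.55
tcp_pos: [0.5082, 0.0592, 0.2323]
eef_rot: [0.611, 0.792, 0.0, 0.002]
ft_force: [-0.2, -8.6, -0.3]
finger_gap: 0.0004
gripper_force: 3.8
```

```bash
cat >> h.py <<'E'
def go(a):
    a=np.radians(a); h=np.degrees(a)-90
    s=bot.state()['tcp_pos'][:2]-C; print('finger ang',np.degrees(np.arctan2(s[1],s[0])).round(1)%360,'r',np.hypot(*s).round(4))
    to(C[0]+.054*np.cos(a),C[1]+.054*np.sin(a),.229,h)
E
python3 -c "
from h import *
go(190)"
```

```text
finger ang 195.8 r 0.0524
t 3.55 pos [0.5082 0.0592 0.2323] head 104.7 f [-0.2 -8.6 -0.3] gap 0.0004 q6 -0.29
shift [ 0.54 -0.15  0.33] turn 0.082
```

Call:
move_arm(
  xyz=[
    [0.3,0,0.3],
    [0.6,0,0.3],
    [0.9,0.05,0.3],
    [1.2,0.1,0.3],
    [1.4,0.15,0.3],
  ],
  turn=[0.05,0.1,0.15,0.2,0.25],
  hand=[1,1,1,1,1],
)

```text
time: 4.05
tcp_pos: [0.506, 0.0728, 0.2293]
eef_rot: [0.705, 0.709, 0.0, 0.002]
ft_force: [-0.8, -7.5, 2.2]
finger_gap: 0.0003
gripper_force: 3.8
```

```bash
cat >> h.py <<'E'
def pegs(cam='top'):
    im,d=bot.read_camera(cam); i=bot.camera_info(cam)
    g=im.astype(int); a=(g[:,:,2]>130)&(g[:,:,1]<90)&(g[:,:,0]<90)
    v,u=np.nonzero(a&(d>0)); P=pts(i,d,a)
    s=(P[:,2]>.055)&(P[:,2]<.072)&(np.hypot(*(P[:,:2]-C).T)<.075)
    q=P[s]; 
    if s.sum()>5:
        m=np.median(q,0)[:2]-C; ang=np.degrees(np.arctan2(m[1],m[0]))%360
        print('red',s.sum(),(m+C).round(4),'ang',ang.round(1),'clicks',((177.7-ang)/15).round(2))
    else: print('no red',s.sum())
    return im
E
python3 -c "
from h import *
go(170);pegs()"
```

```text
finger ang 180.7 r 0.0526
t 4.05 pos [0.506  0.0728 0.2293] head 90.4 f [-0.8 -7.5  2.2] gap 0.0003 q6 -0.02
shift [ 1.   -0.05  0.03] turn 0.181
no red 0
```

Call:
move_arm(
  xyz=[
    [0.3,0,0],
    [0.6,0,0],
    [0.9,0.05,0],
    [1.2,0.1,0],
    [1.4,0.15,0],
  ],
  turn=[0.05,0.1,0.15,0.2,0.25],
  hand=[1,1,1,1,1],
)

```text
time: 4.6
tcp_pos: [0.5073, 0.0868, 0.2293]
eef_rot: [0.788, 0.616, 0.0, 0.002]
ft_force: [-2.5, -5.5, 2.4]
finger_gap: 0.0005
gripper_force: 3.4
```

```bash
python3 -c "
from h import *
go(155);im=pegs('scene');cv2.imwrite('pics/s2.png',cv2.resize(im[120:320,180:400],None,fx=2.7,fy=2.7))
pegs('wrist')"
```

```text
finger ang 165.4 r 0.053
t 4.6 pos [0.5073 0.0868 0.2293] head 76.0 f [-2.5 -5.5  2.4] gap 0.0005 q6 0.26
shift [0.97 0.   0.03] turn 0.193
no red 0
red 689 [0.5136 0.1032] ang 146.4 clicks 2.08
```

View pics/s2.png

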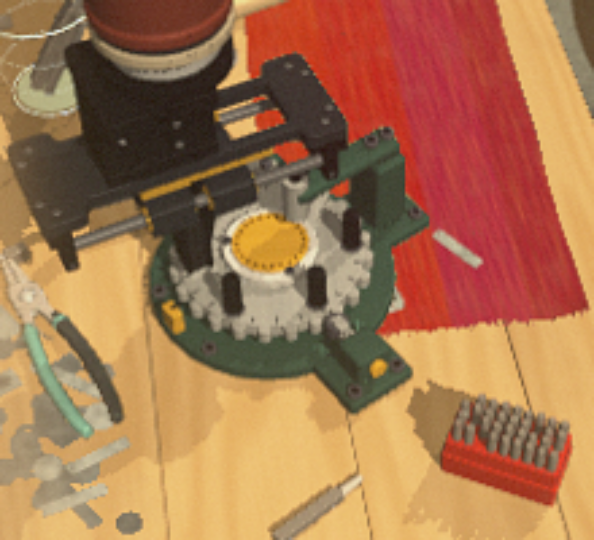

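The scene view shows the gripper over the dial with the neighbours untouched. The wrist camera puts the red peg at about 2.08 clicks. Continuing through click 3.

Call:
move_arm(
  xyz=[
    [0.3,0,0],
    [0.6,0,0],
    [0.9,0.05,0],
    [1.2,0.1,0],
    [1.4,0.15,0],
  ],
  turn=[0.05,0.1,0.15,0.2,0.25],
  hand=[1,1,1,1,1],
)

```text
time: 5.2
tcp_pos: [0.512, 0.1001, 0.2293]
eef_rot: [0.858, 0.513, 0.0, 0.001]
ft_force: [-2.0, -4.7, 2.8]
finger_gap: 0.0003
gripper_force: 2.6
```

```bash
python3 -c "
from h import *
go(141);pegs('wrist')"
```

```text
finger ang 150.2 r 0.0537
t 5.2 pos [0.512  0.1001 0.2293] head 61.7 f [-2.  -4.7  2.8] gap 0.0003 q6 0.54
shift [0.86 0.06 0.03] turn 0.187
red 731 [0.5246 0.1149] ang 129.3 clicks 3.23
```

Call:
move_arm(
  xyz=[
    [0.15,0,0],
    [0.3,0,0],
    [0.4,0,0],
    [0.5,0.02,0],
    [0.5,0.02,0],
  ],
  turn=[0.03,0.05,0.07,0.09,0.09],
  hand=[1,1,1,1,1],
)

```text
time: 5.75
tcp_pos: [0.5138, 0.1056, 0.2271]
eef_rot: [0.88, 0.474, 0.0, -0.0]
ft_force: [0.1, -0.2, 0.3]
finger_gap: 0.0005
gripper_force: 0.0
```

```bash
python3 -c "
from h import *
go(140);pegs('wrist')"
```

```text
finger ang 144.3 r 0.0551
t 5.75 pos [0.5138 0.1056 0.2271] head 56.6 f [ 0.1 -0.2  0.3] gap 0.0005 q6 0.63
shift [ 0.4   0.15 -0.19] turn 0.116
red 751 [0.5331 0.1204] ang 118.4 clicks 3.95
```

The dial has snapped into click 4: contact force is 0 and the red peg is at 118°, or 3.95 clicks. Backing off and lifting.

Call:
move_arm(
  xyz=[
    [-0.5,0,0],
    [-0.5,0,-2.5],
    [-0.5,0,-5.5],
    [-0.5,0,-8],
    [-0.5,0,-8],
  ],
  turn=[0,0,0,0,0],
  hand=[1,1,1,1,1],
)

```text
time: 6.3
tcp_pos: [0.5123, 0.101, 0.3109]
eef_rot: [0.88, 0.475, 0.003, 0.002]
ft_force: [-0.8, 0.9, 0.8]
finger_gap: 0.0006
gripper_force: 0.0
```

```bash
python3 -c "
from h import *
pegs('wrist');to(.508,.227,.309,72)"
```

```text
red 324 [0.5311 0.1202] ang 120.4 clicks 3.82
t 6.35 pos [0.5116 0.101  0.3087] head 56.7 f [ 0.2  0.9 -1. ] gap 0.0005 q6 0.63
shift [10.33 -7.23 -0.03] turn -0.268
```

Call:
move_arm(
  xyz=[
    [10.3,-7.2,0],
    [10.3,-7.2,0],
    [10.3,-7.2,0],
    [10.3,-7.2,0],
    [10.3,-7.2,0],
  ],
  turn=[-0.268,-0.268,-0.268,-0.268,-0.268],
  hand=[1,1,1,1,1],
)

```text
time: 6.85
tcp_pos: [0.5067, 0.2267, 0.3052]
eef_rot: [0.809, 0.588, -0.001, -0.0]
ft_force: [-0.2, -0.4, -0.1]
finger_gap: 0.0007
gripper_force: 0.0
```

```bash
python3 -c "
from h import *
im=pegs('top');cv2.imwrite('pics/t3.png',cv2.resize(im[150:380,170:430],None,fx=2.6,fy=2.6));to(.508,.227,.229,72)"
```

```text
red 33 [0.534  0.1204] ang 117.6 clicks 4.0
t 6.9 pos [0.5069 0.2261 0.3055] head 72.0 f [0.3 0.4 0.4] gap 0.0004 q6 0.59
shift [0.13 0.09 7.65] turn 0.0
```

View pics/t3.png

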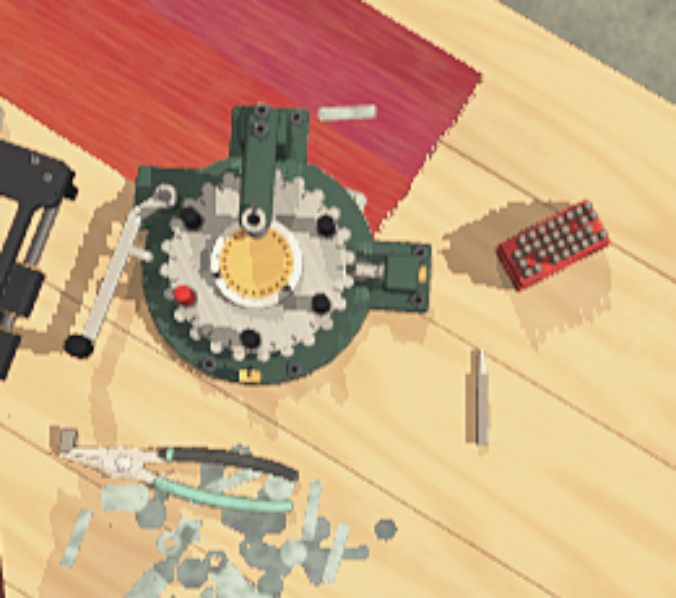

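The dial sits at exactly 4.0 clicks, with the red peg at (184,294). The lever is still open, its peg at (78,346), and nothing else has moved. Lowering outside the lock peg.

Call:
move_arm(
  xyz=[
    [0.1,0,2.5],
    [0.1,0,5],
    [0.1,0,7.5],
    [0.1,0,7.6],
    [0.1,0,7.6],
  ],
  turn=[0,0,0,0,0],
  hand=[1,1,1,1,1],
)

```text
time: 7.4
tcp_pos: [0.5076, 0.2265, 0.2304]
eef_rot: [0.809, 0.587, -0.001, -0.0]
ft_force: [1.0, -0.4, 0.3]
finger_gap: 0.0002
gripper_force: 0.0
```

```bash
python3 -c "
from h import *
to(.4864+.31*.0175,.1598+.95*.0175,.229,72)"
```

```text
t 7.4 pos [0.5076 0.2265 0.2304] head 71.9 f [ 1.  -0.4  0.3] gap 0.0002 q6 0.59
shift [-5.25  0.05  0.15] turn -0.001
```

Call:
move_arm(
  xyz=[
    [-1,0,0.1],
    [-2,0,0.1],
    [-3,0,0.1],
    [-3.8,0,0.1],
    [-4.6,0,0.1],
  ],
  turn=[0,0,0,0,0],
  hand=[1,1,1,1,1],
)

```text
time: 7.9
tcp_pos: [0.4933, 0.1831, 0.2303]
eef_rot: [0.809, 0.588, 0.0, 0.0]
ft_force: [-0.5, 1.0, 0.6]
finger_gap: 0.0005
gripper_force: 0.4
```

Call:
move_arm(
  xyz=[
    [-0.15,0,0],
    [-0.3,0,0],
    [-0.4,0,0],
    [-0.5,0,0],
    [-0.5,0,0],
  ],
  turn=[0,0,0,0,0],
  hand=[1,1,1,1,1],
)

```text
time: 8.4
tcp_pos: [0.4921, 0.1792, 0.2299]
eef_rot: [0.809, 0.588, 0.0, 0.0]
ft_force: [0.6, -0.3, 0.0]
finger_gap: 0.0004
gripper_force: 0.0
```

```bash
cat >> h.py <<'E'
def lock(cam):
    im,d=bot.read_camera(cam); i=bot.camera_info(cam)
    a=im.max(2)<75; P=pts(i,d,a)
    s=(P[:,2]>.055)&(P[:,2]<.066)&(np.hypot(*(P[:,:2]-[.491,.176]).T)<.028); q=P[s]
    print('lock peg',s.sum(),np.median(q,0).round(4) if len(q) else '')
    return im
E
python3 -c "
from h import *
to(.49,.1764,.229,72);lock('wrist');pegs('wrist');lock('top');pegs('top')"
```

```text
t 8.4 pos [0.4921 0.1792 0.2299] head 72.0 f [ 0.6 -0.3  0. ] gap 0.0004 q6 0.51
shift [-0.34 -0.11  0.09] turn 0.0
lock peg 31 [0.4894 0.1713 0.059 ]
no red 0
lock peg 14 [0.4871 0.1594 0.0599]
red 35 [0.5335 0.1204] ang 118.1 clicks 3.97
```

Call:
move_arm(
  xyz=[
    [-0.1,0,0],
    [-0.2,0,0],
    [-0.3,0,0],
    [-0.35,0,0],
    [-0.35,0,0],
  ],
  turn=[0,0,0,0,0],
  hand=[1,1,1,1,1],
)

```text
time: 9.1
tcp_pos: [0.4909, 0.1757, 0.2299]
eef_rot: [0.809, 0.588, -0.0, -0.0]
ft_force: [-0.2, 0.4, 0.6]
finger_gap: 0.0009
gripper_force: 0.0
```

Call:
move_arm(
  xyz=[
    [-0.1,0,0],
    [-0.2,0,0],
    [-0.2,0,0],
  ],
  turn=[0,0,0],
  hand=[1,1,1],
)

```text
time: 9.4
tcp_pos: [0.4904, 0.1741, 0.23]
eef_rot: [0.809, 0.588, 0.0, -0.0]
ft_force: [1.7, 2.1, -0.4]
finger_gap: 0.0005
gripper_force: 1.2
```

Call:
move_arm(
  xyz=[
    [-0.1,0,0],
    [-0.1,0,0],
  ],
  turn=[0,0],
  hand=[1,1],
)

```text
time: 9.6
tcp_pos: [0.4902, 0.1737, 0.2301]
eef_rot: [0.809, 0.588, 0.001, -0.0]
ft_force: [1.6, 6.0, -1.6]
finger_gap: 0.0006
gripper_force: 3.1
```

The force rises to 6 N while the finger stays put, so the lever is against its stop. Backing off and lifting.

Call:
move_arm(
  xyz=[
    [1.0,0,0],
    [2,0,0],
    [3,0,-2],
    [4,0,-6],
    [6,0,-9],
  ],
  turn=[0,0,0,0,0],
  hand=[1,1,1,1,1],
)

```text
time: 10.1
tcp_pos: [0.5087, 0.2305, 0.3213]
eef_rot: [0.809, 0.588, -0.0, 0.0]
ft_force: [1.2, 1.2, 0.0]
finger_gap: 0.0004
gripper_force: 0.0
```

Call:
move_arm(
  xyz=[
    [3,0,-3],
    [3,0,-3],
    [3,0,-3],
  ],
  turn=[0,0,0],
  hand=[1,1,1],
)

```text
time: 10.4
tcp_pos: [0.5179, 0.2596, 0.3505]
eef_rot: [0.808, 0.589, 0.0, 0.0]
ft_force: [-0.2, -0.7, -1.2]
finger_gap: 0.0005
gripper_force: 0.0
```

```bash
python3 -c "
from h import *
to(.49,.1764,.229,72);im=lock('top');pegs('top')
cv2.imwrite('pics/t4.png',cv2.resize(im[150:380,170:430],None,fx=2.6,fy=2.6))"
```

```text
t 10.4 pos [0.5179 0.2596 0.3505] head 72.1 f [-0.2 -0.7 -1.2] gap 0.0005 q6 0.64
shift [-8.77 -0.12 12.15] turn 0.002
lock peg 54 [0.4871 0.1586 0.0606]
red 33 [0.5336 0.1205] ang 118.0 clicks 3.98
```

View pics/t4.png

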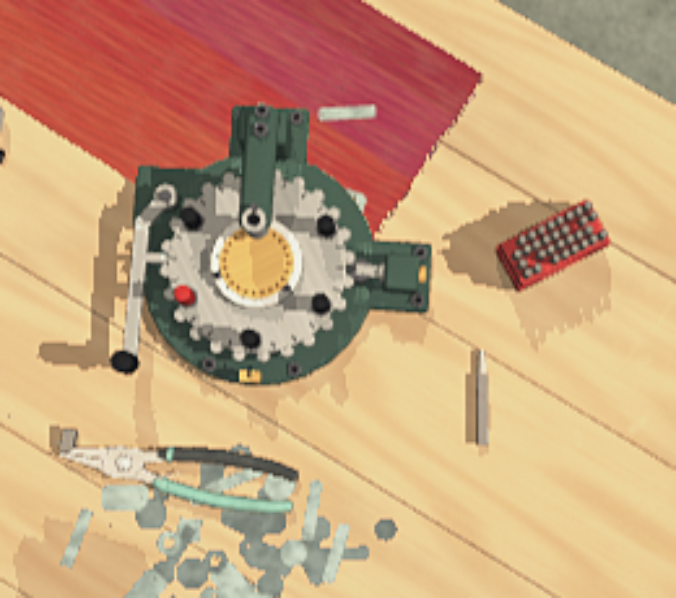

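The lever is home: its nose is at (155,257) between teeth, and its peg at (123,361) is at (0.487, 0.159) against an expected (0.486, 0.160). The dial is at 4 clicks, nothing else has moved, and the hand is clear.

```bash
python3 -c "
from workcell import bot
print(bot.finish_job())"
```

```text
the job is handed in; nothing more can be done
None
```

The dial was turned four clicks clockwise (last measured at 3.98), the lock lever was pushed home to its stop, the hand was moved clear with the block, punch and pliers untouched, and the job was handed in; no verdict came back.

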